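Pulse the spice grinder

TASK

Get the spice grinder ready to pulse: first stand its speed lever straight up (medium speed) and let go of it. Then set the lid into the grinder's mouth, its two lugs down through the two gaps in the rim, and twist it clockwise (seen from above) against the spring to the middle rib, halfway to the lock, never turning it on to the lock click, and finish while still gripping the lid and holding it there. Leave the other things on the worktop where they are.

Things in the scene. Friction and masses are not known exactly. Their poses are not given: they have to be found in the camera images.
- grinder: Electric spice grinder, fixed (place and yaw vary). Origin: centre of its underside, z up; at yaw 0 its x points away from the robot. Round black housing, 132 mm wide at the foot, under an open-topped collar 112 mm across, top 86 mm up. On its +y side a control block, 80 mm (x) wide, from y = 45 to 140 mm, 50 mm tall, carries the speed lever.
- mouth (a point): Centre of the grinder's mouth, on its axis, level with the rim's top (86 mm up). The rim is an inward metal lip, 6 mm thick, round a hole 80 mm across.
- gap (a point): One of two gaps, 20 mm wide, cut in the lip on the grinder's +x side (this point, 45 mm from the axis, 86 mm up) and its -x side. Outside on the collar are small upright metal ribs (to 61.5 mm from the axis), three to each gap: at the gap (entry), 0.6 rad clockwise of it (middle, pulse) and 1.2 rad clockwise (lock).
- twist_ring (a joint): Sprung steel ring under the lip, rad: 0 at rest, grows clockwise (from above) as the lid turns it. Its dogs, under the gaps' sides at rest, hold each lug with 4 mm play a side, so it follows the lid about 0.09 late: about 0.5 with the bar at the middle rib. Lock at 1.2, clicks from 1.0; stop 1.25. A spring (0.25 N m/rad) turns ring and lid back when let go.
- speed_lever (a joint): Speed lever, rad: 0 leans 0.6 rad towards the grinder's -x (the robot), 0.6 is straight up, 1.2 leans 0.6 rad away. Friction about 0.04 N m; it stays where it is left. Its pivot is at x = 0, y = 115, z = 52 mm in the grinder's frame, its axis the grinder's y.
- lever_tip (a point): Centre of the speed lever's grip, 58 mm from its pivot: a block 14 mm wide along the grinder's y, 18 mm across, 34 mm along the lever.
- lid: Loose grey round lid, about 130 g, right way up on the worktop. Origin: centre of its underside, z up. Skirt 76 mm across to z = 20 mm, disc 104 mm across to z = 27 mm, on it a grip bar 66 mm long along the lid's x, 16 mm wide, to z = 63 mm. Its two ends are alike. Seated, the disc rests on the rim: the lid's origin is 66 mm above the grinder's.
- lug (a point): Tip of one of the lid's two lugs, in line with the bar, on the lid's +x (this point, 47 mm from the axis, 6 mm up) and -x side of the skirt's foot: 12 mm wide, z = 2 to 10 mm. They go down through the gaps, then run under the lip as the lid is turned clockwise.
- jar_tall: Bystander, leave alone: spice jar, 44 mm wide, 85 mm tall, screw cap. Origin: centre of its underside.
- jar_mid: Bystander, leave alone: spice jar, 48 mm wide, 70 mm tall. Origin: centre of its underside.
- jar_low: Bystander, leave alone: squat spice jar, 56 mm wide, 55 mm tall. Origin: centre of its underside.
- mug: Bystander, leave alone: white mug, 78 mm wide, 90 mm tall, handle on its own +y. Origin: centre of its underside.
- bottle: Bystander, leave alone: drink bottle, 66 mm wide, 190 mm tall. Origin: centre of its underside.
- spoon: Bystander, leave alone: wooden spoon 170 mm long, lying on the worktop. Origin: under its middle.
- pinch_bowl: Bystander, leave alone: little bowl, 68 mm wide, 32 mm tall. Origin: centre of its underside.
Not all that is in view belongs to the job. What is shaped like the lid but red or yellow is not meant.

How it is judged:
On the way, in this order (a step that is already met when the one before it is completed fails the run):
1. the speed lever stands straight up (within 0.13 rad) and is let go (value of joint speed_lever between 0.47 and 0.73 rad and contact force between the fingers and grinder below 0.05 N), for 0.3 s.
2. the lid sits fully down in the grinder's mouth, not yet twisted (z of lid in the frame of grinder between 0.06 and 0.0695 m and horizontal distance between lid and mouth below 0.005 m and angle between lid's own z axis and vertical below 0.08 rad and value of joint twist_ring below 0.2 rad), for 0.1 s.
At the end, for the whole second after the job is handed in: Lid fully down in the mouth (60 to 69.5 mm above the grinder's origin, 5 mm off axis, tilt 0.08 rad at most), twist ring still at 0.36 to 0.72 rad, fingers gripping the lid (over 2 N), arm not leaning on the grinder, speed lever upright within 0.13 rad (z of lid in the frame of grinder between 0.06 and 0.0695 m and horizontal distance between lid and mouth below 0.005 m and angle between lid's own z axis and vertical below 0.08 rad and value of joint speed_lever between 0.47 and 0.73 rad and value of joint twist_ring between 0.36 and 0.72 rad and contact force between the fingers and lid above 2 N and velocity of joint twist_ring between -0.1 and 0.1 rad/s and contact force between the arm and grinder below 2 N); the arm keeps its last pose, push and grip.
It fails at once if the lid was turned on into the lock (value of joint twist_ring above 1 rad).
It fails at once if a bystander was moved by more than 30 mm (distance of any of jar_tall, jar_mid, jar_low, mug, bottle, spoon, pinch_bowl from where it was at the start of the episode above 0.03 m).
It fails at once if a bystander was tipped over (angle between any of jar_tall, jar_mid, jar_low, mug, bottle, pinch_bowl's own z axis and vertical above 0.5 rad).
It also fails if it takes over 54 s, if anything falls off the work surface, if the arm or the gripper's body presses on something with over 40 N, if the wrist force passes 120 N, or if a joint passes its speed limit or range.

ROBOT

A 6-joint arm with a two-finger parallel gripper is mounted at the origin on the work surface. World frame = base frame: x ahead of the robot, y to its left, z up, the work surface at z = 0. Lengths are in m, angles in rad, forces in N, time in s.
With the tool pointing down it reaches from about 0.25 to 0.725 m from the base axis. Payload 4 kg.
Tool frame: the origin (TCP) lies midway between the tips of the shut fingers; the grasp point (between the pads) lies 19 mm behind it; z points along the fingers, y is the line along which they close (so a half turn about z gives the same grasp; the last joint's range is limited). The gripper opens to 85 mm and grips with 20 to 120 N. Pads are 22 mm wide; open, the fingers measure 114 mm over their backs; the gripper's body (76 mm by 85 mm) begins 54 mm behind the grasp point. The pads swing forward as they close: fully open they stand 13 mm farther back than shut.
Start: joints at [-1.15, 0.241, 0.005, 1.335, 0, 1.571], TCP at [0.204, -0.456, 0.231] pointing down, gripper open.
Joint ranges: [-2.72, 2.72], [-1.05, 1.87], [-1.09, 1.28], [-1.99, 2.15], [-1.42, 1.44], [-3.14, 3.14]. Speed limits (rad/s): [2.79, 2.79, 3.14, 3.14, 3.14, 3.14].

INTERFACE

Orientations are given as a unit quaternion [x, y, z, w].
In Python, from workcell import get_obs, camera, job_done, silhouettes gives the robot as it stands. The module is installed in compiled form; this text tells all that it offers.
- The arm moves only by the tool drive_tool, never from a script. Its argument "increments" is a list of rows, each a list of 3 entries, a list of its own where there are three numbers: the shift along the world's x, y, z in mm, then the turn, a rotation vector about the world's x, y, z in degrees, then the opening, from 0 (shut) to 1 (fully open). A call has 1 to 8 rows; each row shifts and turns the commanded pose from where the row before left it; what a row does not reach is not made up. A row lasts 1/12 s, in which the tool goes at most 41.7 mm and 7.16 degrees, less where a joint would pass 70% of its speed; a pose out of reach is approached as far as the arm can. A call is refused whole if a number of a shift passes 41.7 or a number of a turn 7.16, either way. A call with a gripper value outside its range is refused whole. The fingers move at their own pace and stop on an object; the grip force is fixed at half the most. Time passes only in rows, so rows that do not move let the fingers close. It gives the time, the measured TCP pose, the force, the opening and the grip force at its end, in the units of the state.
- get_obs(): the state, without advancing time (a new reading comes with each control period).
- camera(name): name is "scene" or "top" or "wrist"; returns a dict with "image" (420x560x3 uint8, red, green, blue), "K" (3x3 intrinsics, pixels), "view" (4x4, takes a point from world to camera coordinates). Camera axes: x right, y down, z forward; pixel columns grow to the right and rows downward; lengths in m; the calibration is good to about 2 mm. A picture is of the moment at which its call begins. There is no depth.
- job_done(): hands the job in; it is judged then, once.
Trained networks look in a picture, given as the dict that the camera call returned (one of the last four; its "shot" number tells which), for a name from the list of things; names that differ only in an ending like _2 or _b are one class to them, and where a whole thing is asked for, a point or a joint stands for the part that bears it (a point fixed in the world has none). Each returns a list of dicts, best first, with "conf" (0 to 1); they miss things now and then, are a little off and sometimes report something else, mostly with a low value. They report only what shows in the picture. A call takes as long as a camera call. They do not tell look-alikes from the thing itself.
- silhouettes(query, picture): "region" (420x560 bool, what is visible of it) and "bbox" ([left, top, right, bottom] in pixels, round what is visible of it).
The state is a dict: "clock": time; "joint_pos": joint angles; "joint_vel": joint speeds; "tau": joint torques, N m; "eef_pos": TCP position; "tool_rot": TCP orientation; "ft_force": force on the tool from outside, world axes, zero at the start; "ft_torque": the same for the moment, N m; "grip_width": finger opening in m; "grasp_force": force on a finger pad.
Only numpy, scipy, OpenCV 4.12 (cv2) and the standard library are available. Lean on these libraries where they do the work, as an engineer would, in place of code of your own. Each camera call takes 0.05 s, during which the arm holds its last target. There are 200 camera calls.

## Working session

There is one attempt and no reset: what is moved stays moved. The work goes in short steps, Python scripts to look and compute and a tool call to move; the robot and the scene stay as the last step left them, time stands still between calls to the robot, and variables do not carry over. Pictures are saved under pics/ and viewed, at most 10 in all, crops included, and the job is handed in when it is done.

Besides the shell and the picture viewer there is one more tool, called in YAML: its name, and indented under it one key for each argument. drive_tool: Moves the arm, as the interface text tells. Its arguments: {"type":"object","properties":{"increments":{"type":"array"}},"required":["increments"]}

```bash
mkdir -p pics; cat > h.py <<'E'
import numpy as np, cv2
from workcell import get_obs, camera, silhouettes, job_done
def save(p,n,crop=None,s=1):
    im=p["image"][:,:,::-1]
    if crop: l,t,r,b=crop; im=im[t:b,l:r]
    cv2.imwrite("pics/"+n,cv2.resize(im,None,fx=s,fy=s,interpolation=cv2.INTER_CUBIC))
def onplane(p,uv,z):
    V=np.array(p["view"]);R,t=V[:3,:3],V[:3,3]
    d=R.T@np.linalg.solve(np.array(p["K"]),[uv[0],uv[1],1.]);c=-R.T@t
    return c+d*(z-c[2])/d[2]
def proj(p,X):
    V=np.array(p["view"]);q=np.array(p["K"])@(V[:3,:3]@np.array(X,float)+V[:3,3]);return q[:2]/q[2]
E
python3 - <<'E'
from h import *
T=camera("top");S=camera("scene")
im=np.hstack([T["image"],S["image"]])[:,:,::-1]
cv2.imwrite("pics/a.png",T["image"][:,:,::-1]);cv2.imwrite("pics/b.png",S["image"][:,:,::-1])
for n,p in(("top",T),("scene",S)):
    V=np.array(p["view"]);print(n,-V[:3,:3].T@V[:3,3],p["K"][0])
    for q in("grinder","lid","lever_tip","lug","gap","jar_tall","jar_mid","jar_low","mug","bottle","spoon","pinch_bowl"):
        for d in silhouettes(q,p)[:3]:
            m=d["region"];ys,xs=np.nonzero(m)
            print(q,round(d["conf"],2),np.array(d["bbox"]).round(),xs.mean().round(1),ys.mean().round(1),len(xs),onplane(p,(xs.mean(),ys.mean()),0.03).round(3))
E
```

```text
top [ 0.22537634 -0.02931374  1.75694805] [536.88400025   0.         273.43003753]
grinder 0.56 [226. 170. 285. 212.] 255.7 187.8 1983 [0.609 0.053 0.03 ]
lid 0.84 [383. 222. 413. 254.] 396.6 237.7 795 [ 0.429 -0.397  0.03 ]
lid 0.81 [342. 260. 374. 292.] 358.4 272.3 833 [ 0.322 -0.268  0.03 ]
lid 0.77 [302. 158. 334. 188.] 316.9 172.0 762 [ 0.655 -0.15   0.03 ]
lug 0.96 [326. 206. 356. 240.] 341.2 222.1 796 [ 0.485 -0.222  0.03 ]
lug 0.73 [381. 220. 411. 254.] 396.5 237.2 810 [ 0.431 -0.397  0.03 ]
lug 0.58 [303. 156. 335. 189.] 316.8 171.4 731 [ 0.657 -0.15   0.03 ]
gap 0.67 [223. 170. 285. 213.] 255.6 188.0 1905 [0.608 0.054 0.03 ]
gap 0.21 [327. 205. 358. 239.] 341.2 222.0 777 [ 0.486 -0.222  0.03 ]
jar_tall 0.77 [234. 136. 246. 158.] 239.6 146.2 224 [0.752 0.104 0.03 ]
jar_tall 0.34 [326. 206. 356. 238.] 341.0 222.1 825 [ 0.486 -0.221  0.03 ]
jar_mid 0.54 [284. 136. 298. 156.] 288.8 145.7 208 [ 0.749 -0.061  0.03 ]
jar_low 0.69 [335. 137. 353. 154.] 342.8 145.1 265 [ 0.744 -0.24   0.03 ]
jar_low 0.45 [327. 207. 357. 237.] 341.0 222.0 777 [ 0.486 -0.221  0.03 ]
jar_low 0.3 [224. 
[... 1154 characters left out ...]
4. 240. 375. 266.] 364.2 251.9 414 [0.744 0.113 0.03 ]
gap 0.72 [281. 193. 356. 261.] 316.2 228.5 2955 [0.607 0.058 0.03 ]
jar_tall 0.72 [351. 238. 376. 266.] 364.3 251.9 427 [0.744 0.114 0.03 ]
jar_mid 0.94 [306. 275. 326. 300.] 316.4 286.9 435 [ 0.745 -0.055  0.03 ]
jar_low 0.78 [244. 315. 268. 340.] 257.5 330.0 478 [ 0.747 -0.24   0.03 ]
mug 0.69 [284. 192. 356. 257.] 316.0 228.4 2882 [0.606 0.058 0.03 ]
mug 0.66 [113. 303. 164. 355.] 138.4 325.9 1592 [ 0.565 -0.465  0.03 ]
bottle 0.59 [399. 128. 427. 179.] 411.6 155.0 934 [0.574 0.484 0.03 ]
spoon 0.92 [189. 302. 229. 362.] 207.2 327.6 554 [ 0.669 -0.334  0.03 ]
pinch_bowl 0.89 [231. 200. 258. 218.] 243.3 209.1 363 [ 0.427 -0.068  0.03 ]
```

```bash
python3 - <<'E'
from h import *
a=cv2.imread("pics/a.png")[125:305,110:440];b=cv2.imread("pics/b.png")[120:370,100:440]
a=cv2.resize(a,(760,414),interpolation=cv2.INTER_CUBIC)
cv2.imwrite("pics/a1.png",a);cv2.imwrite("pics/b1.png",cv2.resize(b,(780,574),interpolation=cv2.INTER_CUBIC))
E
```

```text
(no output)
```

View pics/a1.png

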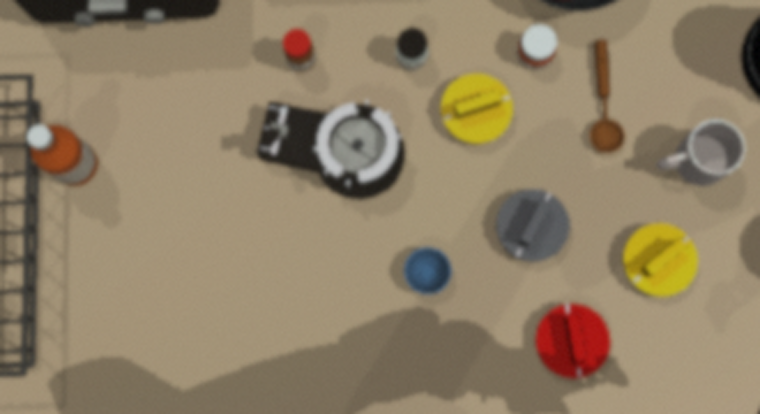

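View pics/b1.png

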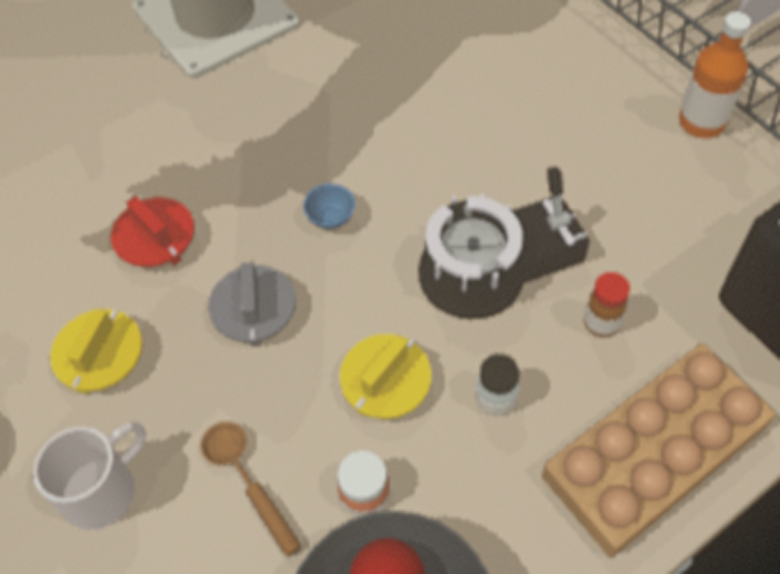

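The grey lid is at a1 (533,225), with its bar running up and to the right. The grinder mouth is at a1 (357,143), its block points left, and the lever leans at b1 (555,185).

```bash
python3 - <<'E'
from h import *
from scipy.spatial.transform import Rotation as R
o=get_obs();print(o["clock"],o["eef_pos"],R.from_quat(o["tool_rot"]).as_matrix().round(3).tolist())
T=camera("top");S=camera("scene")
ta=lambda u,v:(110+u*330/760,125+v*180/414)
sb=lambda u,v:(100+u*340/780,120+v*250/574)
print("mouth",onplane(T,ta(357,143),.086),onplane(S,sb(474,236),.086))
print("lid c",onplane(T,ta(533,225),.027),onplane(S,sb(252,302),.027))
print("lugs",onplane(T,ta(548,196),.006),onplane(T,ta(518,253),.006),onplane(S,sb(253,338),.006))
# lever tip triangulate in scene at different z
for z in(.09,.1,.11):print(z,onplane(S,sb(555,180),z),onplane(T,ta(277,131),z))
W=camera("wrist");save(W,"w0.png");V=np.array(W["view"]);c=-V[:3,:3].T@V[:3,3];print(c,V[2,:3],W["K"][0])
E
```

```text
1.3 [ 0.20425504 -0.45637997  0.23131296] [[0.913, 0.409, 0.0], [0.409, -0.913, -0.0], [0.0, 0.0, -1.0]]
mouth [0.59716471 0.02081272 0.086     ] [0.60389126 0.02325468 0.086     ]
lid c [ 0.48349711 -0.22276101  0.027     ] [ 0.48913781 -0.21901991  0.027     ]
lugs [ 0.52801669 -0.24871615  0.006     ] [ 0.44700607 -0.20176014  0.006     ] [ 0.51964285 -0.23950752  0.006     ]
0.09 [0.60117262 0.15131091 0.09      ] [0.61696879 0.13104198 0.09      ]
0.1 [0.60627108 0.14524962 0.1       ] [0.61461963 0.13008001 0.1       ]
0.11 [0.61136954 0.13918832 0.11      ] [0.61227047 0.12911804 0.11      ]
[ 0.26968253 -0.42753454  0.37413848] [-0.2571904  -0.11599148 -0.95937431] [360.08361905   0.         274.71100547]
```

drive_tool:
  increments:
    - [[20,27,8],[0,0,-2],1]
    - [[20,27,8],[0,0,-2],1]
    - [[20,27,8],[0,0,-2],1]
    - [[20,27,8],[0,0,-2],1]
    - [[20,27,8],[0,0,-2],1]
    - [[20,27,8],[0,0,-2],1]
    - [[20,27,8],[0,0,-2],0.8]
    - [[20,27,8],[0,0,-2],0.5]

```text
clock: 2.12
eef_pos: [0.3649, -0.239, 0.2959]
tool_rot: [0.998, 0.07, 0.0, 0.0]
ft_force: [1.3, 0.0, -0.5]
grip_width: 0.0632
grasp_force: 0.0
```

drive_tool:
  increments:
    - [[20,27,2],[0,0,-2],0.5]
    - [[20,27,2],[0,0,-2],0.5]
    - [[20,27,2],[0,0,-2],0.5]
    - [[20,27,2],[0,0,-2],0.5]
    - [[20,27,0],[0,0,-2],0.5]
    - [[20,27,0],[0,0,-2],0.5]
    - [[20,27,0],[0,0,-2],0.5]
    - [[20,27,0],[0,0,0],0.5]

```text
clock: 2.78
eef_pos: [0.5239, -0.0358, 0.3034]
tool_rot: [0.999, -0.037, 0.0, -0.007]
ft_force: [0.3, -0.2, -0.2]
grip_width: 0.043
grasp_force: 0.0
```

drive_tool:
  increments:
    - [[20,27,0],[0,0,0],0.5]
    - [[20,27,0],[0,0,0],0.5]
    - [[20,27,0],[0,0,0],0.5]
    - [[0,0,0],[0,0,0],0.5]

```text
clock: 3.12
eef_pos: [0.584, 0.0045, 0.3017]
tool_rot: [1.0, -0.007, -0.0, -0.023]
ft_force: [-1.4, -0.1, -0.9]
grip_width: 0.0432
grasp_force: 0.0
```

```bash
python3 - <<'E'
from h import *
o=get_obs();print(o["clock"],o["eef_pos"],o["joint_pos"])
W=camera("wrist");save(W,"w1.png",None,1.4);np.savez("w1.npz",K=W["K"],view=W["view"])
for q in("grinder","lever_tip","gap"):
    for d in silhouettes(q,W)[:2]:print(q,d["conf"],d["bbox"])
E
```

```text
3.1167 [0.58402489 0.00448085 0.30169165] [-0.01576019  0.4015459   0.41054289  1.58036826  0.04510343  3.14058305]
grinder 0.72 [125.9, 91.3, 330.3, 222.5]
lever_tip 0.55 [132.1, 125.5, 175.0, 180.6]
gap 0.76 [133.4, 98.5, 331.3, 223.6]
```

View pics/w1.png

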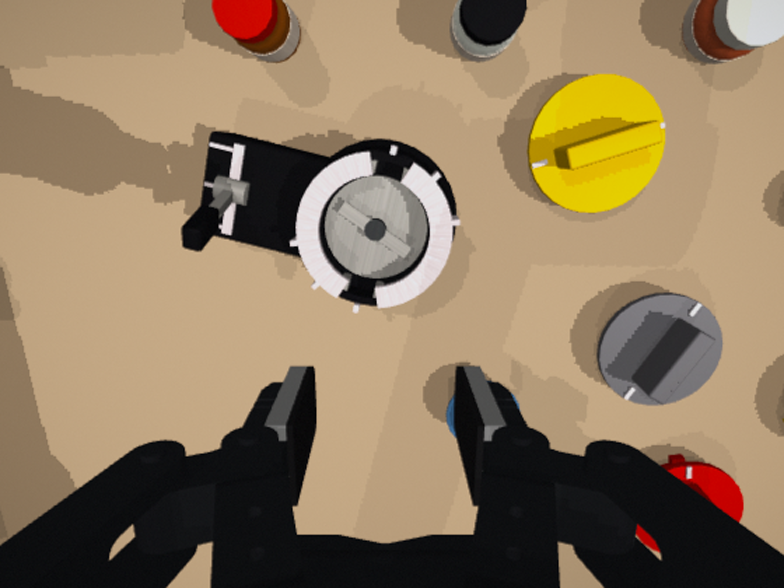

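The mouth centre is at about (376,229), with entry ribs at (393,149) and (356,308). The lever's black grip at (200,232) leans towards the robot. The grey lid is at (660,348).

```bash
cat > g.py <<'E'
from h import *
from scipy.optimize import least_squares
def ringfit(p,c0):
    im=p["image"].astype(int);m=(im.min(2)>195)
    yy,xx=np.nonzero(m);P=np.array([onplane(p,(x,y),.086)[:2] for x,y in zip(xx,yy)])
    r=np.hypot(*(P-c0).T);P=P[r<.075]
    return P
E
python3 - <<'E'
from g import *
d=np.load("w1.npz");im=cv2.cvtColor(cv2.resize(cv2.imread("pics/w1.png"),(560,420),interpolation=cv2.INTER_AREA),cv2.COLOR_BGR2RGB)
p=dict(image=im,K=d["K"],view=d["view"])
f=lambda u,v,z:onplane(p,(u/1.4,v/1.4),z)[:2].round(4)
# ring outer edge points by hand
print("ring TL..",[f(*a,.086) for a in((296,229),(455,229))])
P=ringfit(p,f(376,229,.086))
h=cv2.convexHull(P.astype(np.float32)*1000)
# fit circle radius 56 maximising ring membership
def cost(c):
    r=np.hypot(*(P-c).T);return -np.mean((r>.041)&(r<.0555))
c=f(376,229,.086);best=min(((cost(c+[i/1000,j/1000]),i,j) for i in range(-10,11) for j in range(-10,11)))
print("init",c,best,len(P),c+np.array(best[1:])/1000)
r1,r2=f(393,149,.083),f(356,308,.083);print("ribs",r1,r2,(r1+r2)/2,np.linalg.norm(r1-r2),np.degrees(np.arctan2(*(r1-r2)[::-1])))
g1,g2=f(388,163,.083),f(359,286,.083);print("gaps",g1,g2,np.degrees(np.arctan2(*(g1-g2)[::-1])))
c1,c2,c3,c4=[f(*a,.05) for a in((213,132),(328,158),(189,236),(302,254))]
print("block",c1,c2,c3,c4,np.degrees(np.arctan2(*(c1-c2)[::-1])),np.degrees(np.arctan2(*(c3-c4)[::-1])))
for z in(.09,.1,.105):print("grip",f(200,229,z))
print("lugs",f(697,309,.006),f(629,393,.006))
for n in("top","scene"):
    print(n)
E
```

```text
ring TL.. [array([0.6026, 0.0769]), array([ 0.6017, -0.0367])]
init [0.6021 0.0193] (np.float64(-0.9310880829015544), -3, 2) 3860 [0.5991 0.0213]
ribs [0.6567 0.0068] [0.5421 0.0358] [0.5994 0.0213] 0.11821235130053027 -14.200818500168737
gaps [0.6474 0.0103] [0.5593 0.033 ] -14.448655979261119
block [0.6711 0.1434] [0.6509 0.057 ] [0.5923 0.1719] [0.5771 0.0814] 76.84082406405858 80.46582715665517
grip [0.6037 0.1454]
grip [0.6052 0.1412]
grip [0.6059 0.1391]
lugs [ 0.5168 -0.2595] [ 0.4342 -0.2103]
top
scene
```

drive_tool:
  increments:
    - [[0,4,0],[-2.6,0,0],0.5]
    - [[0,4,0],[0,0,7],0.5]
    - [[0,4,0],[0,0,7],0.5]
    - [[0,4,0],[0,0,7],0.5]
    - [[0,4,0],[0,0,7],0.5]
    - [[0,4,0],[0,0,7],0.5]
    - [[0,4,0],[0,0,7],0.5]
    - [[0,4,0],[0,0,7],0.5]

```text
clock: 3.98
eef_pos: [0.5805, 0.0254, 0.3041]
tool_rot: [0.91, 0.415, -0.001, -0.002]
ft_force: [-0.3, 0.8, -0.0]
grip_width: 0.0423
grasp_force: 0.0
```

drive_tool:
  increments:
    - [[0,4,0],[0,0,7],0.5]
    - [[0,4,0],[0,0,7],0.5]
    - [[0,4,0],[0,0,7],0.5]
    - [[0,4,0],[0,0,7],0.5]
    - [[0,4,0],[0,0,7],0.5]
    - [[0,4,0],[0,0,7],0.5]
    - [[0,4,0],[0,0,7],0.5]
    - [[0,4,0],[0,0,7],0.5]

```text
clock: 4.65
eef_pos: [0.5806, 0.0573, 0.3041]
tool_rot: [0.609, 0.793, -0.002, -0.001]
ft_force: [-0.7, 0.4, 0.6]
grip_width: 0.0425
grasp_force: 0.0
```

drive_tool:
  increments:
    - [[0,4,0],[0,0,7],0.5]
    - [[0,4,-8],[0,0,7],0.5]
    - [[0,4,-8],[0,0,7],0.5]
    - [[0,4,-8],[0,0,7],0.5]
    - [[0,4,-8],[0,0,7],0.5]
    - [[0,4,-8],[0,0,7],0.5]
    - [[0,4,-8],[0,0,7],0.5]
    - [[0,4,-8],[0,0,7],0.5]

```text
clock: 5.32
eef_pos: [0.5807, 0.0893, 0.2478]
tool_rot: [0.165, 0.986, -0.002, -0.0]
ft_force: [0.4, 0.1, 0.0]
grip_width: 0.0427
grasp_force: 0.0
```

drive_tool:
  increments:
    - [[0,0,0],[0,0,7],0.5]
    - [[0,0,0],[0,0,0],0.5]

```text
clock: 5.48
eef_pos: [0.5803, 0.0894, 0.2474]
tool_rot: [0.106, 0.994, -0.003, -0.001]
ft_force: [0.4, -0.1, 0.3]
grip_width: 0.0425
grasp_force: 0.0
```

```bash
cat >> h.py <<'E'
from scipy.spatial.transform import Rotation as R
def st():
    o=get_obs();M=R.from_quat(o["tool_rot"]).as_matrix()
    e=(R.from_rotvec([0,0,1e-9])).as_rotvec()
    tilt=np.cross(M[:,2],[0,0,-1])
    print(round(o["clock"],2),"tcp",o["eef_pos"].round(4) if hasattr(o["eef_pos"],"round") else o["eef_pos"],"yaw",np.degrees(np.arctan2(M[1,0],M[0,0])).round(2),"tiltfix",np.degrees(tilt).round(2),"F",np.round(o["ft_force"],1),"T",np.round(o["ft_torque"],2),"w",round(o["grip_width"],4),"gf",round(o["grasp_force"],1),"q",np.round(o["joint_pos"],2))
    return o
E
python3 - <<'E'
from h import *
st()
W=camera("wrist");save(W,"w2.png",None,1.4);np.savez("w2.npz",K=W["K"],view=W["view"])
for q in("grinder","lever_tip","gap"):
    for d in silhouettes(q,W)[:2]:print(q,d["conf"],d["bbox"])
E
```

```text
5.48 tcp [0.5803 0.0894 0.2474] yaw 167.78 tiltfix [ 0.29 -0.12  0.  ] F [ 0.4 -0.1  0.3] T [-0.03 -0.02  0.04] w 0.0425 gf 0.0 q [ 0.16  0.41  0.29  1.45 -0.    0.37]
grinder 0.97 [142.1, 146.3, 359.2, 283.3]
grinder 0.43 [2.7, 334.7, 62.8, 387.3]
lever_tip 0.79 [318.1, 207.5, 354.5, 232.2]
```

View pics/w2.png

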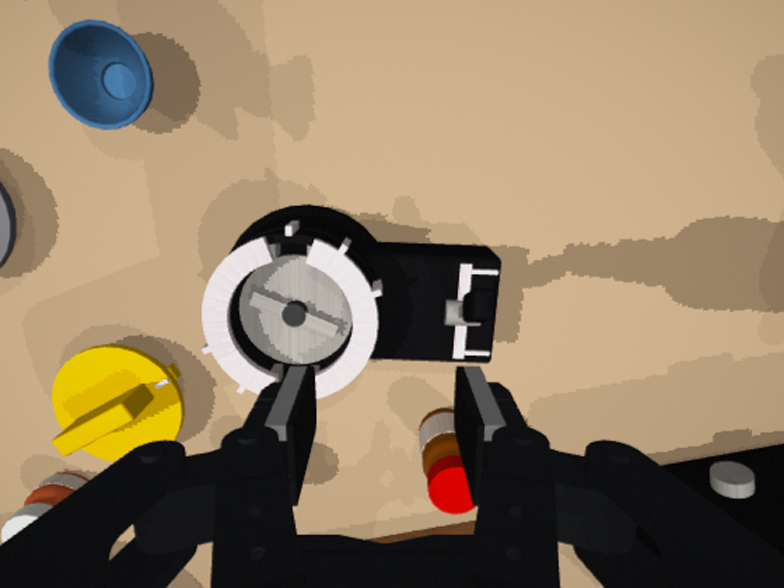

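The ring centre is at (292,318), and the lever grip is seen end-on at about (479,305).

```bash
python3 - <<'E'
from h import *
P=[dict(np.load(f"w{i}.npz")) for i in(1,2)]
def ray(p,u,v):
    a=onplane(p,(u/1.4,v/1.4),.0);b=onplane(p,(u/1.4,v/1.4),.2);return a,(b-a)/np.linalg.norm(b-a)
def tri(*uv):
    A=np.zeros((3,3));B=np.zeros(3)
    for p,(u,v) in zip(P,uv):
        a,d=ray(p,u,v);Q=np.eye(3)-np.outer(d,d);A+=Q;B+=Q@a
    return np.linalg.solve(A,B).round(4)
print("grip",tri((199,230),(479,305)),"gripend",tri((192,240),(480,305)),"hub",tri((374,230),(294,314)))
f=lambda u,v,z:onplane(P[1],(u/1.4,v/1.4),z)[:2].round(4)
print("ring",f(202,318,.086),f(378,318,.086))
print("ribs",[f(*a,.083) for a in((292,229),(346,246),(376,291),(243,388),(207,350))])
print("block end corners",f(500,258,.05),f(493,362,.05),"white",[f(*a,.05) for a in((497,272),(488,353))])
for l in(0.,.2,.3,.4):
  c=np.array([.599,.021,0]);Rz=R.from_euler("z",-13,degrees=True).as_matrix()
  t=lambda L:c+Rz@[ -L*np.sin(.6-l),.115,.052+L*np.cos(.6-l)]
  print(l,[(proj(p,t(L))*1.4).round() for p in P for L in(.041,.058,.075)])
E
```

```text
grip [0.606  0.1384 0.109 ] gripend [0.6014 0.1375 0.1233] hub [0.5993 0.0218 0.0715]
ring [ 0.5856 -0.0325] [0.6091 0.0773]
ribs [array([0.543, 0.038]), array([0.5602, 0.0678]), array([0.5922, 0.0797]), array([ 0.6394, -0.0223]), array([ 0.6082, -0.0375])]
block end corners [0.5959 0.1653] [0.6714 0.1488] white [array([0.6052, 0.1618]), array([0.6636, 0.1463])]
0.0 [array([212., 230.]), array([203., 246.]), array([194., 264.]), array([471., 288.]), array([476., 279.]), array([481., 269.])]
0.2 [array([211., 221.]), array([202., 234.]), array([191., 247.]), array([471., 301.]), array([476., 298.]), array([482., 295.])]
0.3 [array([211., 216.]), array([201., 226.]), array([191., 237.]), array([471., 308.]), array([476., 308.]), array([482., 308.])]
0.4 [array([211., 211.]), array([201., 218.]), array([191., 227.]), array([471., 314.]), array([476., 318.]), array([481., 322.])]
```

drive_tool:
  increments:
    - [[-7,29,0],[0.3,-0.1,-0.6],0]
    - [[-7,29,0],[0,0,0],0]
    - [[0,0,-35],[0,0,0],0]
    - [[0,0,-35],[0,0,0],0]
    - [[0,0,-35],[0,0,0],0]
    - [[0,0,-30],[0,0,0],0]
    - [[0,0,-14],[0,0,0],0]
    - [[0,0,0],[0,0,0],0]

```text
clock: 6.35
eef_pos: [0.5642, 0.1471, 0.0942]
tool_rot: [0.113, 0.994, -0.001, -0.004]
ft_force: [-1.0, 0.4, -0.6]
grip_width: -0.0002
grasp_force: 0.0
```

```bash
python3 - <<'E'
from h import *
st()
E
```

```text
6.35 tcp [0.5642 0.1471 0.0942] yaw 167.02 tiltfix [ 0.09 -0.43  0.  ] F [-1.   0.4 -0.6] T [0.02 0.07 0.03] w -0.0002 gf 0.0 q [0.25 0.5  0.02 1.1  0.   0.48]
```

drive_tool:
  increments:
    - [[7,-1.6,3],[0,0,0],0]
    - [[7,-1.6,0],[0,0,0],0]
    - [[6,-1.4,0],[0,0,0],0]
    - [[6,-1.4,0],[0,0,0],0]
    - [[6,-1.4,0],[0,0,0],0]
    - [[5,-1.1,0],[0,0,0],0]
    - [[3,-0.7,0],[0,0,0],0]
    - [[0,0,0],[0,0,0],0]

```text
clock: 7.02
eef_pos: [0.6083, 0.1386, 0.1013]
tool_rot: [0.112, 0.994, 0.0, 0.001]
ft_force: [-0.1, -0.2, 0.1]
grip_width: -0.0002
grasp_force: 0.0
```

drive_tool:
  increments:
    - [[-20,4.5,0],[0,0,0],0]
    - [[-20,4.5,0],[0,0,0],0]
    - [[-10,0,30],[0,0,0],0]
    - [[0,0,40],[0,0,0],0]
    - [[0,-20,35],[0,0,0],1]
    - [[0,-30,35],[0,0,0],1]
    - [[0,-20,0],[0,0,0],1]
    - [[0,0,0],[0,0,0],1]

```text
clock: 7.68
eef_pos: [0.5588, 0.0779, 0.2412]
tool_rot: [0.114, 0.993, 0.0, 0.003]
ft_force: [0.0, -0.1, -0.4]
grip_width: 0.0483
grasp_force: 0.0
```

```bash
python3 - <<'E'
from h import *
o=st()
W=camera("wrist");save(W,"w3.png",None,1.4);np.savez("w3.npz",K=W["K"],view=W["view"])
c=np.array([.599,.0215,0]);Rz=R.from_euler("z",-12.8,degrees=True).as_matrix()
for l in(.4,.5,.6,.7,.8):
  t=lambda L:c+Rz@[ -L*np.sin(.6-l),.115,.052+L*np.cos(.6-l)]
  print(l,[(proj(W,t(L))*1.4).round() for L in(.041,.058,.075)])
print([(proj(W,c+Rz@np.array(a))*1.4).round() for a in([0,0,.086],[.045,0,.086],[-.045,0,.086])])
E
```

```text
7.68 tcp [0.5588 0.0779 0.2412] yaw 166.92 tiltfix [0.01 0.37 0.  ] F [ 0.  -0.1 -0.4] T [ 0.04 -0.03 -0.03] w 0.0483 gf 0.0 q [ 0.14  0.36  0.2   1.4  -0.    0.37]
0.4 [array([497., 342.]), array([503., 347.]), array([511., 353.])]
0.5 [array([497., 348.]), array([503., 356.]), array([510., 366.])]
0.6 [array([496., 354.]), array([503., 366.]), array([509., 378.])]
0.7 [array([496., 360.]), array([502., 374.]), array([508., 390.])]
0.8 [array([495., 366.]), array([501., 383.]), array([507., 401.])]
[array([313., 351.]), array([316., 414.]), array([310., 283.])]
```

View pics/w3.png

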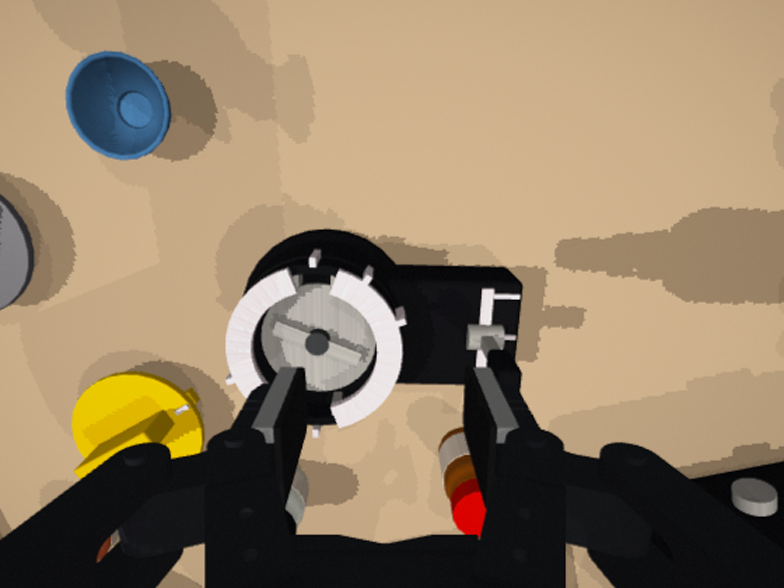

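The ring is where I predicted and the ribs are visible, but a finger hides the lever grip. I'll check it with the scene camera while moving to the lid.

drive_tool:
  increments:
    - [[-10,-36,0],[0,0,-2],1]
    - [[-10,-36,0],[0,0,-2],1]
    - [[-10,-36,0],[0,0,-2],1]
    - [[-10,-36,0],[0,0,-2],1]
    - [[-10,-36,0],[0,0,-2],1]
    - [[-10,-36,0],[0,0,-2],1]
    - [[-10,-36,0],[0,0,-2],1]
    - [[-10,-36,0],[0,0,-2],1]

```text
clock: 8.4
eef_pos: [0.4764, -0.2076, 0.2367]
tool_rot: [0.25, 0.968, 0.001, -0.001]
ft_force: [0.8, 0.0, 0.5]
grip_width: 0.085
grasp_force: 0.0
```

drive_tool:
  increments:
    - [[0,-10,0],[0,0,-1],1]
    - [[0,0,0],[0,0,0],1]

```text
clock: 8.57
eef_pos: [0.4766, -0.2189, 0.2366]
tool_rot: [0.26, 0.966, 0.0, -0.001]
ft_force: [-0.6, 0.1, 0.6]
grip_width: 0.0854
grasp_force: 0.0
```

```bash
python3 - <<'E'
from h import *
o=st()
W=camera("wrist");S=camera("scene");np.savez("w4.npz",K=W["K"],view=W["view"])
print([ (d["conf"],d["bbox"]) for d in silhouettes("lid",W)[:3]])
c=np.array([.599,.0215,0]);Rz=R.from_euler("z",-12.8,degrees=True).as_matrix()
L0,T0,s=300,175,6
for l in(.4,.5,.6,.7,.8):
  t=lambda L:c+Rz@[ -L*np.sin(.6-l),.115,.052+L*np.cos(.6-l)]
  print(l,[((proj(S,t(L))-[L0,T0])*s).round() for L in(0,.041,.058,.075)])
print([((proj(S,c+Rz@np.array(a))-[L0,T0])*s).round() for a in([0,0,.086],[.045,0,.086],[-.045,0,.086])])
a=W["image"][:,:,::-1];b=cv2.resize(S["image"][T0:T0+80,L0:L0+65,::-1],None,fx=s,fy=s,interpolation=cv2.INTER_CUBIC)
cv2.imwrite("pics/s4.png",b);cv2.imwrite("pics/w4.png",cv2.resize(a,None,fx=1.4,fy=1.4,interpolation=cv2.INTER_CUBIC))
E
```

```text
8.57 tcp [ 0.4766 -0.2189  0.2366] yaw 149.88 tiltfix [-0.07 -0.08 -0.  ] F [-0.6  0.1  0.6] T [0.04 0.01 0.02] w 0.0854 gf 0.0 q [-0.43  0.29  0.08  1.37  0.    0.09]
[(0.91, [227.3, 139.8, 329.6, 241.2]), (0.9, [368.9, 247.4, 460.8, 327.9]), (0.76, [82.5, 0.0, 202.1, 127.5])]
0.4 [array([247., 239.]), array([249., 175.]), array([249., 148.]), array([250., 120.])]
0.5 [array([247., 239.]), array([253., 181.]), array([255., 156.]), array([258., 130.])]
0.6 [array([247., 239.]), array([257., 187.]), array([262., 165.]), array([266., 142.])]
0.7 [array([247., 239.]), array([262., 194.]), array([268., 174.]), array([274., 154.])]
0.8 [array([247., 239.]), array([266., 201.]), array([274., 185.]), array([282., 168.])]
[array([ 30., 281.]), array([ 75., 359.]), array([-13., 207.])]
```

View pics/s4.png

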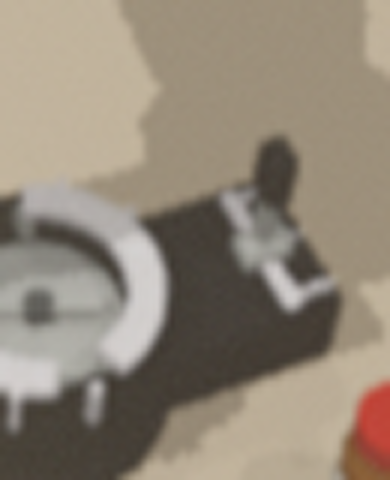

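View pics/w4.png

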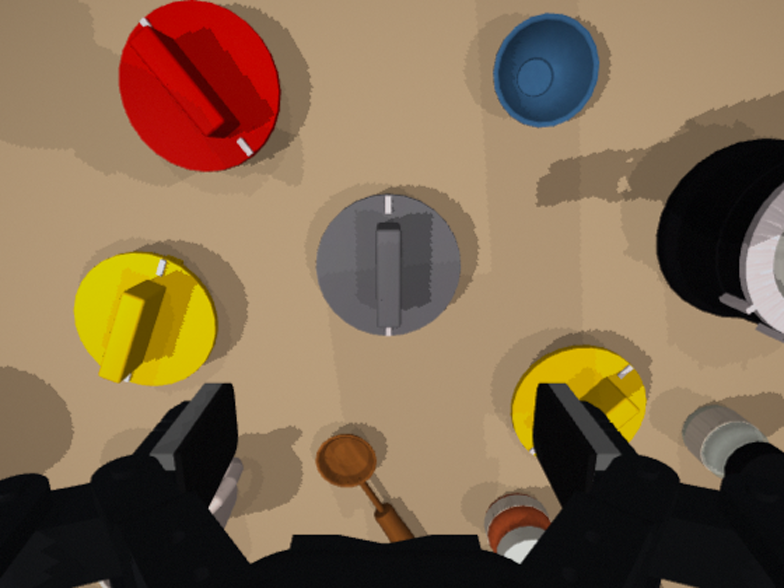

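```bash
python3 - <<'E'
from h import *
p=dict(np.load("w4.npz"));f=lambda u,v,z,p=p:onplane(p,(u/1.4,v/1.4),z)[:2]
E=[f(*a,.027) for a in((388,194),(388,336),(317,265),(461,265),(338,315),(438,213))]
A=np.array(E);c=np.linalg.lstsq(np.c_[2*A,np.ones(len(A))],(A**2).sum(1),rcond=None)[0];print("lid c",c[:2].round(4),"r",np.sqrt(c[2]+c[:2]@c[:2]).round(4))
a,b=f(389,226,.063),f(389,329,.063);print("bar",a.round(4),b.round(4),((a+b)/2).round(4),np.linalg.norm(a-b).round(4),np.degrees(np.arctan2(*(a-b)[::-1])))
a,b=f(388,196,.027),f(388,335,.027);print("marks",np.degrees(np.arctan2(*(a-b)[::-1])),((a+b)/2).round(4))
p3=dict(np.load("w3.npz"));p2=dict(np.load("w2.npz"));p1=dict(np.load("w1.npz"))
ang=lambda p,u,v:np.degrees(np.arctan2(*(f(*v,.083,p)-f(*u,.083,p))[::-1])).round(1)
print("yaw w3",ang(p3,(316,257),(316,432)),"w1",ang(p1,(356,308),(393,149)))
for p in(p3,):
  A=np.array([f(*a,.086,p) for a in((226,350),(403,350),(250,295),(382,295),(372,409),(335,428))])
  c=np.linalg.lstsq(np.c_[2*A,np.ones(len(A))],(A**2).sum(1),rcond=None)[0];print("ring",c[:2].round(4),np.sqrt(c[2]+c[:2]@c[:2]).round(4))
# block edges direction in w3 (z=.05)
print("block",ang(p3,(397,265),(508,268)),ang(p3,(404,383),(470,384)))
S=camera("scene")
im=S["image"].astype(int);g=im.max(2);sub=g[192:212,336:354];print(sub)
E
```

```text
lid c [ 0.4857 -0.2211] r 0.0517
bar [ 0.4552 -0.2038] [ 0.5146 -0.2381] [ 0.4849 -0.221 ] 0.0686 150.02714995225506
marks 149.9952238002987 [ 0.4856 -0.2219]
yaw w3 -15.3 w1 -14.2
ring [0.5997 0.0227] 0.0556
block 75.3 75.9
[[157 157 158 155 157 156 156 156 156 157 154 158 157 157 157 157 158 156]
 [157 156 157 157 156 156 156 157 157 157 156 156 157 156 157 155 157 156]
 [157 156 155 157 156 157 156 155 156 157 156 157 157 156 156 157 158 158]
 [157 156 157 156 156 157 157 155 158 156 156 156 156 157 156 157 156 156]
 [157 157 156 157 156 157 156 157 157 154 152 153 156 156 157 156 157 156]
 [157 157 156 157 156 157 157 152 147 133 127 135 150 157 157 156 157 156]
 [156 156 156 156 156 157 153 133 115  98  92 106 139 155 156 158 156 157]
 [157 156 156 156 156 156 147 107  81  73  75  83 116 148 156 156 158 156]
 [156 157 156 156 155 153 136  90  70  69  74  73  93 129 153 157 156 157]
 [157 155 156 157 158 154 126  84  68  74  72  69  76 111 151 157 156 157]
 [157 156 156 157 157 151 114  78  67  69  72  69  71 106 150 158 156 158]
 [155 157 157 156 157 149 105  72  69  70  70  69  73 106 149 157 157 157]
 [156 156 156 152 152 143  96  70  69  68  69  69  77 116 150 157 157 156]
 [153 151 148 131 123 115  88  69  68  70  68  67  88 129 154 157 157 157]
 [135 138 136 114 110 115  99  78  67  69  70  68  96 143 156 157 156 156]
 [117 147 156 144 140 134 107  80  67  68  69  73 104 149 157 157 156 156]
 [103 150 169 164 148 120  96  88  75  70  68  80 118 152 157 156 156 156]
 [ 87 133 165 172 157 111  91 107  95  87  77  91 136 155 156 156 156 156]
 [ 74 101 146 171 167 130 108 119 115 107  93  90 126 151 157 156 157 156]
 [ 69  79 123 165 173 156 126 124 123 117 102  83  98 132 152 157 156 157]]
```

drive_tool:
  increments:
    - [[8.7,-2.3,-20],[0,0,0],1]
    - [[0,0,-38],[0,0,0],1]
    - [[0,0,-38],[0,0,0],1]
    - [[0,0,-38],[0,0,0],1]
    - [[0,0,-34],[0,0,0],1]
    - [[0,0,-24],[0,0,0],1]
    - [[0,0,-10],[0,0,0],1]
    - [[0,0,0],[0,0,0],1]

```text
clock: 9.43
eef_pos: [0.4844, -0.2171, 0.0334]
tool_rot: [0.256, 0.967, 0.001, -0.003]
ft_force: [0.1, 0.4, -0.6]
grip_width: 0.0853
grasp_force: 0.0
```

```bash
python3 - <<'E'
from h import *
st()
E
```

```text
9.43 tcp [ 0.4844 -0.2171  0.0334] yaw 150.28 tiltfix [-0.18 -0.28 -0.  ] F [ 0.1  0.4 -0.6] T [-0.03 -0.02  0.04] w 0.0853 gf 0.0 q [-0.42  0.47 -0.21  0.89  0.    0.1 ]
```

drive_tool:
  increments:
    - [[1,-4,0],[-0.2,-0.3,-0.3],1]
    - [[0,0,0],[0,0,0],1]
    - [[0,0,0],[0,0,0],0.4]
    - [[0,0,0],[0,0,0],0]
    - [[0,0,0],[0,0,0],0]
    - [[0,0,0],[0,0,0],0]
    - [[0,0,0],[0,0,0],0]
    - [[0,0,0],[0,0,0],0]

```text
clock: 10.1
eef_pos: [0.4873, -0.2237, 0.0365]
tool_rot: [0.26, 0.966, -0.001, 0.004]
ft_force: [-0.3, -0.4, 1.2]
grip_width: 0.015
grasp_force: 58.4
```

```bash
python3 - <<'E'
from h import *
st()
E
```

```text
10.1 tcp [ 0.4873 -0.2237  0.0365] yaw 149.82 tiltfix [0.19 0.37 0.  ] F [-0.3 -0.4  1.2] T [-0.04 -0.02 -0.03] w 0.015 gf 58.4 q [-0.43  0.47 -0.21  0.89 -0.    0.1 ]
```

drive_tool:
  increments:
    - [[0,0,20],[0,0,0],0]
    - [[0,0,38],[0,0,0],0]
    - [[0,0,38],[0,0,0],0]
    - [[0,0,38],[0,0,0],0]
    - [[8,16,0],[0,0,2],0]
    - [[15,33,0],[0,0,2],0]
    - [[15,33,0],[0,0,2],0]
    - [[15,33,0],[0,0,2],0]

```text
clock: 10.77
eef_pos: [0.5401, -0.1077, 0.1701]
tool_rot: [0.192, 0.981, -0.001, 0.003]
ft_force: [1.1, -0.2, -1.6]
grip_width: 0.0151
grasp_force: 58.7
```

drive_tool:
  increments:
    - [[15,33,0],[0,0,2],0]
    - [[15,33,0],[0,0,2],0]
    - [[15,33,0],[0,0,2],0]
    - [[15,29,0],[0,0,1.6],0]
    - [[0,0,0],[0,0,0],0]
    - [[0,0,0],[0,0,0],0]

```text
clock: 11.27
eef_pos: [0.6, 0.0213, 0.169]
tool_rot: [0.125, 0.992, -0.001, 0.002]
ft_force: [-0.3, 0.4, -2.1]
grip_width: 0.0149
grasp_force: 58.9
```

```bash
cat >> h.py <<'E'
def avg(n=8,cam="wrist"):
    X=[];Y=[];F=[]
    for i in range(n):
        p=camera(cam);o=get_obs();X.append(o["eef_pos"]);M=R.from_quat(o["tool_rot"]).as_matrix()
        Y.append([np.degrees(np.arctan2(M[1,0],M[0,0]))%360,*np.degrees(np.cross(M[:,2],[0,0,-1]))[:2]]);F.append(np.r_[o["ft_force"],o["ft_torque"]])
    print(round(o["clock"],2),"tcp",np.mean(X,0).round(4),"sd",np.std(X,0).round(4),"yaw,tiltfix",np.mean(Y,0).round(2),"F",np.mean(F,0).round(2),"gf",o["grasp_force"],"w",o["grip_width"])
    return p
E
python3 - <<'E'
from h import *
W=avg();save(W,"w5.png",None,1.4);np.savez("w5.npz",K=W["K"],view=W["view"])
E
```

```text
11.67 tcp [0.5995 0.0186 0.1697] sd [0.0002 0.0006 0.0004] yaw,tiltfix [1.6535e+02 1.0000e-01 3.1000e-01] F [-0.11 -0.21 -1.26  0.    0.01 -0.  ] gf 58.93866419792175 w 0.015010220991842366
```

View pics/w5.png

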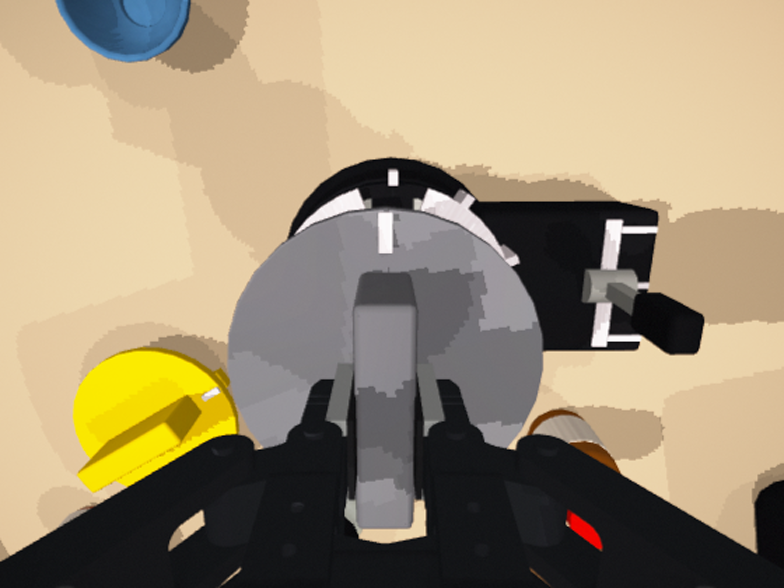

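```bash
cat > fit.py <<'E'
from h import *
from scipy.optimize import least_squares
p=dict(np.load("w5.npz"))
pr=lambda X:proj(p,X)*1.4
def world(g,X): return np.array([g[0],g[1],0])+R.from_euler("z",g[2],degrees=True).apply(X)
rib=lambda a,r,z:[r*np.cos(a),r*np.sin(a),z]
pts=[([-.040,.140,.05],(637,350)) ,([-.040,.14,.05],None),([.04,.14,.05],None)]
# grinder -x side faces camera: block far corners
obs=[([-.040,.140,.05],(658,211)),([.040,.140,.05],(637,350)),
     (rib(np.pi,.0615,.086),(393,186)),(rib(np.pi-.6,.0615,.086),(473,193)),(rib(np.pi-1.2,.0615,.086),(519,262))]
f=lambda g:np.concatenate([pr(world(g,X))-uv for X,uv in obs])
s=least_squares(f,[.599,.022,-14]);print(s.x.round(4),s.fun.round(1))
for g in(s.x,[.5994,.022,-14.4]):
  h=lambda q:np.concatenate([pr(world(g,[-L*np.sin(.6-q[0]),.115,.052+L*np.cos(.6-q[0])]))-uv-q[1:] for L,uv in((.041,(646,304)),(.075,(686,332)))])
  print("lever",least_squares(h,[.6,0,0],x_scale=[.1,5,5]).x, [pr(world(g,[-L*np.sin(.6-l),.115,.052+L*np.cos(.6-l)])).round() for l in(.5,.6,.7) for L in(.041,.075)])
E
python3 fit.py; python3 - <<'E'
from h import *
p=dict(np.load("w5.npz"))
A=np.array([onplane(p,(u/1.4,v/1.4),.1355+.027)[:2] for u,v in((386,208),(228,345),(543,345),(300,238),(480,240),(244,290),(527,290))])
c=np.linalg.lstsq(np.c_[2*A,np.ones(len(A))],(A**2).sum(1),rcond=None)[0];print("lid",c[:2].round(4),np.sqrt(c[2]+c[:2]@c[:2]))
a,b=[onplane(p,(u/1.4,v/1.4),.1625)[:2] for u,v in((386,212),(386,252))];print(np.degrees(np.arctan2(*(a-b)[::-1])))
a,b=[onplane(p,(u/1.4,v/1.4),.1985)[:2] for u,v in((387,306),(386,525))];print(np.degrees(np.arctan2(*(a-b)[::-1])),(a+b)/2,np.linalg.norm(a-b))
E
```

```text
[  0.6024   0.0211 -13.4222] [ 3.9 -1.   5.4  3.5 -2.3 -8.5 -3.5  7.6 -1.9  0.3]
lever [ 0.61662084 -0.52173901  8.22595678] [array([645., 302.]), array([689., 319.]), array([645., 311.]), array([687., 338.]), array([643., 319.]), array([684., 355.])]
lever [0.62118091 0.08382401 6.16920323] [array([646., 299.]), array([691., 316.]), array([645., 308.]), array([688., 335.]), array([644., 316.]), array([684., 352.])]
lid [0.5964 0.019 ] 0.0510360044656281
165.35959285081123
165.14303341057047 [0.59491235 0.01945176] 0.06276304792984905
```

drive_tool:
  increments:
    - [[2.7,2.8,-10],[0.1,0.3,0.2],0]
    - [[0,0,-15],[0,0,0],0]
    - [[0,0,-10],[0,0,0],0]
    - [[0,0,-3],[0,0,0],0]
    - [[0,0,0],[0,0,0],0]
    - [[0,0,0],[0,0,0],0]

```text
clock: 12.17
eef_pos: [0.6026, 0.0223, 0.1317]
tool_rot: [0.125, 0.992, 0.0, 0.0]
ft_force: [-0.1, -0.2, 0.2]
grip_width: 0.0151
grasp_force: 58.9
```

```bash
python3 - <<'E'
from h import *
W=avg(4);save(W,"w6.png",None,1.4);np.savez("w6.npz",K=W["K"],view=W["view"])
E
```

```text
12.37 tcp [0.6032 0.0223 0.1326] sd [0.0001 0.     0.0002] yaw,tiltfix [ 1.6562e+02 -2.0000e-02  1.4000e-01] F [-0.43 -0.22 -0.84 -0.02 -0.01 -0.  ] gf 58.94503355026245 w 0.015055016125678122
```

View pics/w6.png

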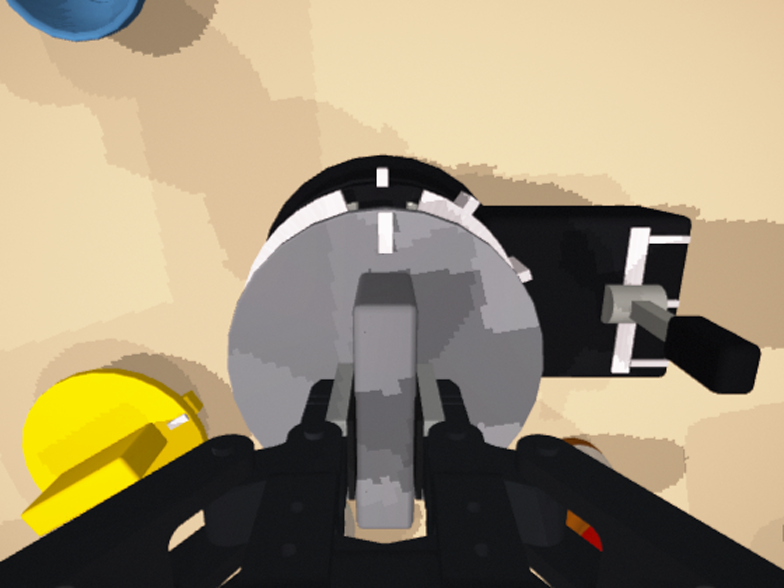

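The gap centre is at u≈382 and the lid mark and bar at u≈386. That puts the lid about 1.7 mm too far towards the block. I'll refine this with edge fits.

```bash
cat > al.py <<'E'
from h import *
from scipy.optimize import least_squares
import sys
n,zl=sys.argv[1],float(sys.argv[2])
p=dict(np.load(n+".npz"));im=cv2.resize(cv2.imread(f"pics/{n}.png"),(560,420),interpolation=cv2.INTER_AREA)
m=(im.min(2)>150).astype(np.uint8)
bl=lambda u,v,z:onplane(p,(u,v),z)[:2]
def edge(z,c0,angs,r0,r1,thr_in):  # scan radially inward, find first rise in brightness
    out=[]
    g=cv2.GaussianBlur(im.min(2).astype(np.float32),(0,0),.7)
    for a in angs:
        rs=np.arange(r1,r0,-.0002);uv=np.array([proj(p,[c0[0]+r*np.cos(a),c0[1]+r*np.sin(a),z]) for r in rs])
        v=cv2.remap(g,uv[None,:,0].astype(np.float32),uv[None,:,1].astype(np.float32),cv2.INTER_LINEAR)[0]
        i=np.argmax(np.abs(np.diff(v)));
        if abs(v[min(i+6,len(v)-1)]-v[max(i-6,0)])>thr_in: out.append([c0[0]+rs[i]*np.cos(a),c0[1]+rs[i]*np.sin(a)])
    return np.array(out)
def circ(A,r):
    f=lambda c:np.hypot(*(A-c).T)-r
    s=least_squares(f,A.mean(0)+[.03,0],loss="soft_l1",f_scale=.0005);return s.x.round(4),np.abs(f(s.x)).round(4)
yaw=np.radians(165.6)
A=edge(.086,(.5997,.022),yaw+np.r_[np.arange(.33,.50,.04),np.arange(.72,1.1,.04),-np.arange(.33,.5,.04),-np.arange(.72,1.0,.04)],.05,.061,80)
print("ring",len(A),*circ(A,.056))
o=p["view"]
lc=np.array([.6005,.0225])
B=edge(zl+.027,lc,yaw+np.r_[np.arange(-1.2,-1.0,.04),np.arange(-.2,.21,.04),np.arange(1.1,1.5,.04)],.046,.058,25)
print("lid",len(B),*circ(B,.052))
E
python3 al.py w6 .097
```

```text
ring 28 [0.5994 0.0219] [0.0003 0.0003 0.0005 0.0005 0.0003 0.0001 0.0003 0.0001 0.0003 0.0003
 0.0041 0.0037 0.0033 0.0029 0.0025 0.0002 0.0002 0.0002 0.     0.0002
 0.0001 0.0001 0.0001 0.0003 0.0001 0.     0.0002 0.0002]
lid 26 [0.6003 0.0227] [0.0004 0.0004 0.0003 0.0003 0.0005 0.0007 0.0025 0.0003 0.0001 0.0001
 0.0011 0.0003 0.0001 0.0002 0.0028 0.0028 0.0004 0.     0.0004 0.0001
 0.0001 0.0001 0.0001 0.0003 0.0005 0.0005]
```

drive_tool:
  increments:
    - [[-0.9,-0.8,0],[0,0,0.7],0]
    - [[0,0,-5],[0,0,0],0]
    - [[0,0,-5],[0,0,0],0]
    - [[0,0,-5],[0,0,0],0]
    - [[0,0,-5],[0,0,0],0]
    - [[0,0,0],[0,0,0],0]

```text
clock: 12.87
eef_pos: [0.6007, 0.0215, 0.1102]
tool_rot: [0.119, 0.993, -0.0, -0.001]
ft_force: [1.0, 0.8, -1.1]
grip_width: 0.0154
grasp_force: 58.9
```

```bash
python3 - <<'E'
from h import *
avg(3)
E
```

```text
13.02 tcp [0.6014 0.0215 0.1113] sd [0.0003 0.     0.0004] yaw,tiltfix [ 1.6632e+02 -2.0000e-02 -2.0000e-02] F [ 0.12  0.13 -0.93 -0.02  0.01  0.  ] gf 58.94886910915375 w 0.015251854987792786
```

No contact yet, and the skirt is in the hole. I'll continue down gently.

drive_tool:
  increments:
    - [[0,0,-4],[0,0,0],0]
    - [[0,0,-3],[0,0,0],0]
    - [[0,0,-2],[0,0,0],0]
    - [[0,0,0],[0,0,0],0]

```text
clock: 13.35
eef_pos: [0.6018, 0.0215, 0.1028]
tool_rot: [0.119, 0.993, 0.0, 0.001]
ft_force: [1.0, 0.4, -3.1]
grip_width: 0.015
grasp_force: 58.9
```

```bash
python3 - <<'E'
from h import *
avg(3)
E
```

```text
13.5 tcp [0.6018 0.0215 0.1029] sd [0. 0. 0.] yaw,tiltfix [ 1.6632e+02 -2.0000e-02  6.0000e-02] F [-0.69  0.22 -1.14  0.02  0.02  0.01] gf 58.9400839805603 w 0.015112243250635909
```

drive_tool:
  increments:
    - [[0,0,-1],[0,0,0],0]
    - [[0,0,0],[0,0,0],0]

```text
clock: 13.67
eef_pos: [0.6019, 0.0215, 0.1025]
tool_rot: [0.119, 0.993, 0.0, 0.001]
ft_force: [-1.7, 0.8, 1.4]
grip_width: 0.0148
grasp_force: 59.3
```

drive_tool:
  increments:
    - [[0,0,-1],[0,0,0],0]
    - [[0,0,0],[0,0,0],0]

```text
clock: 13.83
eef_pos: [0.6019, 0.0215, 0.1024]
tool_rot: [0.119, 0.993, 0.0, 0.001]
ft_force: [-3.4, 0.5, 6.2]
grip_width: 0.0149
grasp_force: 60.2
```

```bash
python3 - <<'E'
from h import *
W=avg(3);save(W,"w7.png",None,1.4);np.savez("w7.npz",K=W["K"],view=W["view"])
E
sed -i 's/^B=edge.*$/B=edge(zl+.027,lc,yaw+np.r_[np.arange(-1.2,-.55,.04),np.arange(-.5,.51,.04),np.arange(.7,1.5,.04)],.046,.0545,25)/' al.py; for z in .064 .066 .068 .07; do python3 al.py w7 $z|grep lid|cut -c1-30; done
```

```text
13.98 tcp [0.6019 0.0215 0.1024] sd [0. 0. 0.] yaw,tiltfix [ 1.6632e+02 -2.0000e-02  1.3000e-01] F [-3.75  0.37  6.8  -0.09  0.49 -0.03] gf 60.16261339187622 w 0.015148134323392798
lid 63 [0.5989 0.0218] [0.0031
lid 62 [0.5989 0.0218] [0.0026
lid 63 [0.5988 0.0223] [0.0013
lid 62 [0.5988 0.0227] [0.0004
```

Seating is confirmed: it made contact at the expected height. Next I ease off the push and twist clockwise.

drive_tool:
  increments:
    - [[0,0,0.8],[0,0,0],0]
    - [[-0.1,-0.2,0],[0,0,-3.5],0]
    - [[-0.1,-0.2,0],[0,0,-3.5],0]
    - [[-0.1,-0.2,0],[0,0,-3.5],0]
    - [[-0.1,-0.2,0],[0,0,-3.5],0]
    - [[-0.1,-0.2,0],[0,0,-3.5],0]
    - [[0,0,0],[0,0,0],0]

```text
clock: 14.57
eef_pos: [0.6023, 0.0204, 0.1024]
tool_rot: [0.269, 0.963, 0.0, 0.002]
ft_force: [0.7, 0.1, 3.7]
grip_width: 0.0151
grasp_force: 59.5
```

```bash
python3 - <<'E'
from h import *
avg(3)
E
```

```text
14.72 tcp [0.6022 0.0204 0.1024] sd [0. 0. 0.] yaw,tiltfix [1.4889e+02 2.0000e-02 1.9000e-01] F [ 1.09 -0.93  3.03 -0.21 -0.31  0.01] gf 59.55085337162018 w 0.01491613671992682
```

drive_tool:
  increments:
    - [[-0.2,-0.1,0],[0,0,-3.5],0]
    - [[-0.2,-0.1,0],[0,0,-3.5],0]
    - [[-0.2,-0.1,0],[0,0,-3.5],0]
    - [[-0.2,-0.1,0],[0,0,-3.5],0]
    - [[-0.2,-0.1,0],[0,0,-3.5],0]
    - [[0,0,0],[0,0,0],0]
    - [[0,0,0],[0,0,0],0]
    - [[0,0,0],[0,0,0],0]

```text
clock: 15.38
eef_pos: [0.6014, 0.0199, 0.1024]
tool_rot: [0.411, 0.911, 0.0, 0.002]
ft_force: [3.8, -0.9, 3.6]
grip_width: 0.0149
grasp_force: 59.7
```

```bash
python3 - <<'E'
from h import *
W=avg(3);save(W,"w8.png",None,1.4)
E
```

```text
15.53 tcp [0.6014 0.0199 0.1024] sd [0. 0. 0.] yaw,tiltfix [1.3139e+02 4.0000e-02 2.0000e-01] F [ 4.1  -0.51  4.43 -0.39 -0.81  0.2 ] gf 59.78114068508148 w 0.01494993621184125
```

View pics/w8.png

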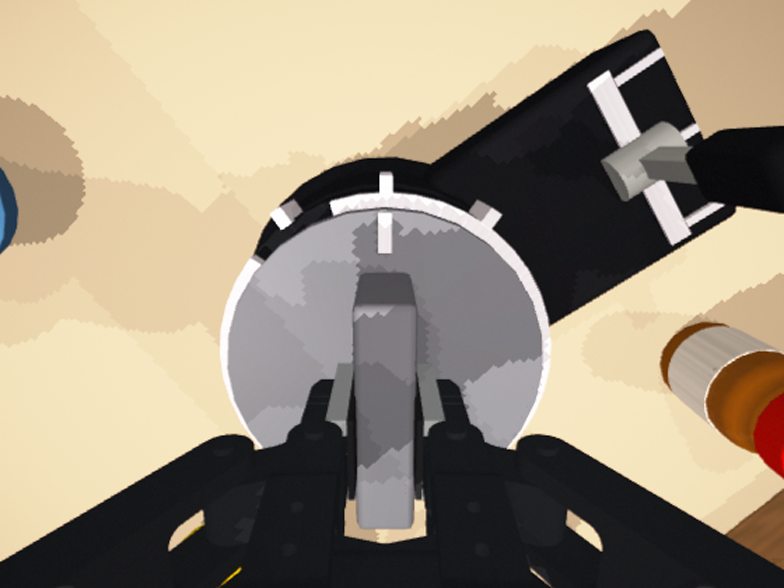

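The lid mark (385,232) lines up with the middle rib (386,183). The lid is flush and centred, and the lever is upright. Handing in.

```bash
python3 -c "
from workcell import job_done;print(job_done())"
```

```text
the job is handed in; nothing more can be done
None
```

I've handed the job in, and the system gave no verdict. The speed lever stands upright and released, and the lid is seated in the mouth. It is twisted to the middle rib, well short of the lock, and the gripper is still holding it there.

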